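# Lock a case's end plate with a cam lock

### The arm

A 6-joint arm with a two-finger parallel gripper is mounted at the origin on a cart in front of the work surface, level with it; the furniture and walls round the work are solid. World frame = base frame: x ahead of the robot, y to its left, z up, the work surface at z = 0. Lengths are in mm, angles in rad, forces in N, time in s.
With the tool pointing down it reaches from about 275 to 750 mm from the base axis. Payload 10.2 kg.
Tool frame: the origin (TCP) lies on the centre line of the jaws, within the pads' length; the fingertips stand arm.tip_extent ahead of it and the grasp point (between the pads) lies 5 mm behind it (arm.tip_extent is the distance from the TCP to the fingertips, in mm); z points along the fingers, y is the line along which they close (so a half turn about z gives the same grasp; the last joint's range is limited). The gripper opens to 85 mm and grips with 20 to 120 N. Pads are 22 mm wide; open, the fingers measure 114 mm over their backs; the gripper's body (76 mm by 85 mm) begins 54 mm behind the grasp point. The pads swing forward as they close: fully open they stand 13 mm farther back than shut.
Start: joints at [-1.563, 0.313, 1.498, -0, 1.331, -0.223], TCP at [120.083, -511.088, 245.294] pointing down, gripper open.
Joint ranges: [-2.94, 2.94], [-0.97, 2.17], [0.19, 2.56], [-1.23, 4.37], [0.02, 3.11], [-2.88, 2.88]. Speed limits (rad/s): [2.39, 2.39, 3.01, 3.14, 3.14, 3.14].

### API

Orientations are given as a rotation vector (axis times angle).
In Python, from workcell import arm gives the robot as it stands.
- The arm moves only by the tool send_rows, never from a script. Its argument "motion" is a list of rows, each an object with "claw": the finger opening in cm, from 0 to 8.54; "delta_pos": the shift along the world's x, y, z in cm, a list of three; "yaw": the turn about the world's z in degrees. In form: [{"claw": claw, "delta_pos": [dx, dy, dz], "yaw": yaw}, ...]. A call has 1 to 10 rows; each row is the pose to reach, as a shift and turn from the pose commanded when the call began; what a row does not reach only later rows make up. A row lasts 1/8 s, in which the tool goes at most 62.5 mm and 10.7 degrees, less where a joint would pass 70% of its speed; a pose out of reach is approached as far as the arm can. A call with a gripper value outside its range is refused whole. The fingers move at their own pace and stop on an object; "squeeze" is the grip in N (left out, the last holds). Time passes only in rows, so rows that repeat a pose let the fingers close. It gives the time, the measured TCP pose, the force, the opening and the grip force at its end, in the units of the state.
- arm.read_state(): the state, without advancing time (a new reading comes with each control period).
- arm.grab_frame(name): name is "scene" or "top" or "wrist"; returns a dict with "img" (480x640x3 uint8, red, green, blue), "mtx" (3x3 intrinsics, pixels), "k1" (the pictures are not rectified: a ray, as slopes to the right and down, at radius r is drawn at 1 + k1 r^2 times it, then the intrinsics apply), "position" and "rotation" of the camera in the world. Camera axes: x right, y down, z forward; pixel columns grow to the right and rows downward; lengths in mm; the calibration is good to about 2 mm. A picture is of the moment at which its call begins. There is no depth.
- arm.hand_in(): hands the job in; it is judged then, once.
The state is a dict: "t": time; "q": joint angles; "dq": joint speeds; "joint_efforts": joint torques, N m; "ee_pos": TCP position; "eef_rot": TCP orientation; "contact_force": force on the tool from outside, world axes, zero at the start; "torque": the same for the moment, N m; "width": finger opening in mm; "finger_force": force on a finger pad.
Only numpy, scipy, OpenCV 4.12 (cv2) and the standard library are available. Lean on these libraries where they do the work, as an engineer would, in place of code of your own. Each camera call takes 0.05 s, during which the arm holds its last target. There are 200 camera calls.

### The job

Push the yellow end plate up to the blue sloping case until its bolt head stops inside the cam lock, then take the orange driver from its wooden stand, set its blade in the slot of the cam disc and turn the disc clockwise to its stop, so that it draws the end plate fully home. Finish with the driver standing back in its stand; touch the disc with the driver only, not with the fingers, and leave the other things where they lie.

Things in the scene. Friction and masses are not known exactly. Their poses are not given: they have to be found in the camera images.
- end_plate (a joint): Gap (m) between the yellow end plate and the blue case: 0.025 to 0.040 at the start, 0 = fully home. The plate slides along the case's y axis on two dowels (towards the case is +y), with about 3 N of friction. Pushed by hand it stops at about 0.006, its brass bolt head against the open cam's hub; only the cam draws it further.
- end_plate_mid (a point): Point on the outer face of the yellow end plate, midway along it, 45 mm above the table; axes as the case: +y is the direction to push. The plate is upright and flat, 14 mm thick (y), 110 mm long (x); its upper edge rises from 50 mm above the table at the robot's side to 113 mm at the far side (82 mm here).
- cam (a joint): Angle (rad) of the cam disc, growing clockwise as seen looking down on it: -0.05 to 0.12 at the start (open: slot points up the slope), stop at 1.35 (locked: slot across the case). The plate is fully drawn in from about 1.1. It needs about 0.1 N m and stays where it is left. Turned before the bolt head is inside, it bars the bolt's way.
- cam_slot (a point): Centre of the mouth of the slot in the cam disc's face; z is the disc's axis, out of the face (30 degrees from vertical, leaning to the case's -x side, towards the robot); x runs along the slot and turns with the disc (red dot at its +x end). The slot is 22 mm long, 5.6 mm wide with 1.5 mm eased lips, 7 mm deep.
- cam_disc: The slotted aluminium disc of the cam lock, 48 mm across, its face 18 mm above the case's sloping top; origin on its axis where this meets the slope (62 mm above the table), z out of the face, turns with joint cam.
- case: Blue sloping case, fixed to the table, 110 mm deep (x), 135 mm wide (y from -50 to +85 mm); origin on the table below the middle of the slope, under the cam. Its -x side faces the robot and is 30 mm high, the far side 94 mm; the top slopes at 30 degrees. The end plate is at its -y end. Three terminal posts, 16 mm, stand on the slope at y = +62 mm.
- driver_grip (a point): Centre of the orange driver's handle, 102 mm from the blade tip; z runs from blade to handle end, x along the blade's width (white line on the handle's end). Handle 24 x 24 mm square, flats along x and y, 70 mm long; black flange 34 mm across, 5 mm thick, underside 62 mm from the tip; shaft 10 mm; blade 14 mm wide (x), 3.5 mm thick (y). About 90 g.
- driver_tip (a point): Middle of the tip of the driver's blade; axes as driver_grip.
- stand_hole0 (a point): Centre of the mouth of the 20 x 20 mm square through-hole in the driver stand's top, 70 mm above the table; the hole's edges run along x and y. The stand is a wooden block 85 x 85 x 70 mm, fixed. The driver stands upright in it, flange on the stand's top, driver_grip 40 mm above this point.
- multimeter: Bystander: dark multimeter 148x74x49 mm, origin under its centre.
- nippers: Bystander: red-handled nippers 51x144x11 mm, origin under its centre.
- tape_black: Bystander: roll of black tape 66 mm across, 19 mm high, origin under its centre.
- tin_paste: Bystander: green tin with a white lid, 59 mm across, 30 mm high, origin under its centre.
- fuse_box: Bystander: small white and red carton 40x62x24 mm, origin under its centre.
- terminal_strip: Bystander: strip of white screw terminals 18x72x17 mm, origin under its centre.
- driver: The orange driver as a whole; origin at its blade tip, axes as driver_grip.

How it is judged:
By the outcome, as a careful person would: the job done as asked, in the order asked, and still so for the second after the job is handed in, with the robot touching nothing.
It also fails if it takes over 66 s, if anything falls off the work surface, if the arm or the gripper's body presses on something with over 40 N, if the wrist force passes 120 N, or if a joint passes its speed limit or range.

## Working session

There is one attempt and no reset: what is moved stays moved. The work goes in short steps, Python scripts to look and compute and a tool call to move; the robot and the scene stay as the last step left them, time stands still between calls to the robot, and variables do not carry over. Pictures are saved under pics/ and viewed, at most 10 in all, crops included, and the job is handed in when it is done.

Besides the shell and the picture viewer there is one more tool, called after "Emit:" as name([rows], argument=value, ...), one row to a line, values as JSON. send_rows: Moves the arm, as the interface text tells. Its arguments: {"type":"object","properties":{"motion":{"type":"array","items":{"type":"object","properties":{"claw":{"type":"number"},"delta_pos":{"type":"array","items":{"type":"number"}},"yaw":{"type":"number"}}}},"squeeze":{"type":"number"}},"required":["motion"]}

```bash
ls; mkdir -p pics
cat > h.py <<'E'
import numpy as np, cv2
from workcell import arm
def grab(n,f=None):
    d=arm.grab_frame(n)
    if f: cv2.imwrite('pics/'+f,cv2.cvtColor(d['img'],cv2.COLOR_RGB2BGR))
    return d
E
python3 - <<'E'
from h import *
s=arm.read_state(); print(s, arm.tip_extent)
for n in ['scene','top','wrist']:
    d=grab(n,n+'0.png'); print(n,d['mtx'],d['k1'],d['position'],d['rotation'])
    np.savez('pics/'+n+'0.npz',**d)
E
```

```text
pics
{'t': 0.0, 'q': array([-1.56339665e+00,  3.13435351e-01,  1.49843947e+00, -3.77610665e-05,
        1.33101204e+00, -2.23427853e-01]), 'dq': array([ 0.00091091, -0.00059084,  0.00185415, -0.00174724,  0.00111884,
        0.00095099]), 'joint_efforts': array([ 5.98526221e-04, -4.12265182e+01, -2.59742814e+01, -1.76987924e-04,
        4.05050538e-03,  1.50976166e-05]), 'ee_pos': array([ 120.07439276, -510.83200137,  244.7416652 ]), 'eef_rot': array([-3.11940867e+00, -3.61644014e-01, -1.61819445e-04]), 'contact_force': array([-0.04190492, -0.46988909,  0.50661971]), 'torque': array([-0.00028579, -0.0312929 ,  0.03497667]), 'finger_force': 0.0, 'width': 85.20897475717304} 14.0
scene [[443.26132743   0.         317.87281798]
 [  0.         443.26132743 238.44264261]
 [  0.           0.           1.        ]] -0.01715899686657059 [-176.75963009  918.45003505  647.73504536] [-0.73754278  2.28422689 -1.47632349]
top [[586.38969301   0.         328.83291572]
 [  0.         586.38969301 233.03361496]
 [  0.           0.           1.        ]] -0.15482648954960176 [ 346.69369755  -85.06228454 1705.91129148] [-2.14526894  2.19534761 -0.12041792]
wrist [[423.61180282   0.         311.37916272]
 [  0.         423.61180282 236.3571907 ]
 [  0.           0.           1.        ]] 0.014360916335032612 [ 196.88500381 -493.25681794  372.74365424] [ 2.26232911 -1.79200224 -0.28134536]
```

View pics/top0.png

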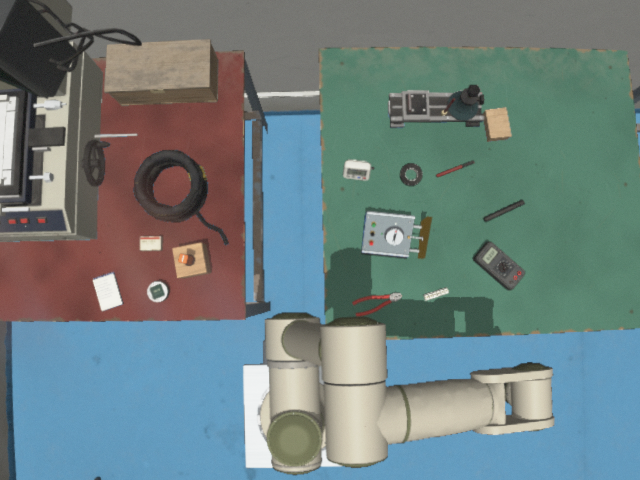

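View pics/scene0.png

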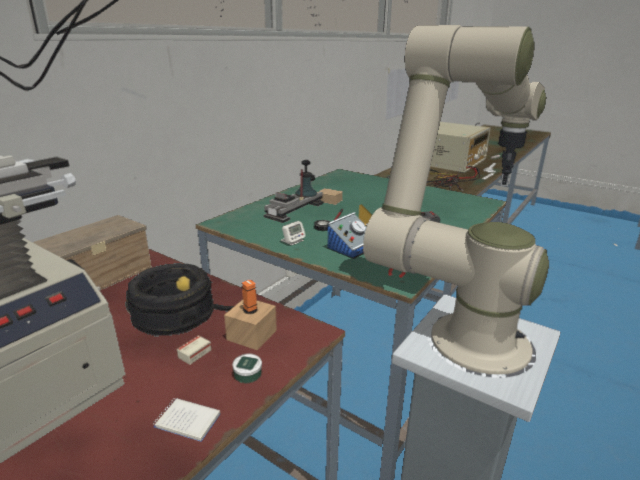

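```bash
cat >> h.py <<'E'
from scipy.spatial.transform import Rotation as R
def ray(d,uv):
    uv=np.atleast_2d(np.asarray(uv,float)); K=d['mtx']
    p=(uv-[K[0,2],K[1,2]])/[K[0,0],K[1,1]]; q=p.copy()
    for _ in range(20): q=p/(1+float(d['k1'])*(q**2).sum(1,keepdims=True))
    Rm=np.array(d['rotation']); Rm=R.from_rotvec(Rm).as_matrix() if Rm.shape==(3,) else Rm
    return np.array(d['position']),np.c_[q,np.ones(len(q))]@Rm.T
def onz(d,uv,z):
    o,r=ray(d,uv); return o+r*((z-o[2])/r[:,2])[:,None]
def proj(d,P):
    P=np.atleast_2d(P)-np.array(d['position']); c=P@R.from_rotvec(d['rotation']).as_matrix()
    q=c[:,:2]/c[:,2:]; q=q*(1+float(d['k1'])*(q**2).sum(1,keepdims=True))
    return q*[d['mtx'][0,0],d['mtx'][1,1]]+[d['mtx'][0,2],d['mtx'][1,2]]
def tri(d1,u1,d2,u2):
    o1,r1=ray(d1,u1); o2,r2=ray(d2,u2); A=np.c_[r1[0],-r2[0]]
    t=np.linalg.lstsq(A,o2-o1,rcond=None)[0]; a=o1+t[0]*r1[0]; b=o2+t[1]*r2[0]
    return (a+b)/2,np.linalg.norm(a-b)
E
python3 - <<'E'
from h import *
np.set_printoptions(precision=1,suppress=True)
t=dict(np.load('pics/top0.npz')); 
print('disc',onz(t,(395,236),83),'plate',onz(t,[(430,218),(426,258)],60),'stand',onz(t,[(173,248),(206,241),(210,270),(178,277)],70),'drv',onz(t,(185,258),145))
print('others',onz(t,[(397,296),(436,294),(150,243),(157,292),(411,175),(500,264)],15))
im=cv2.imread('pics/top0.png'); c=np.hstack([cv2.resize(im[200:310,340:460],None,fx=3.3,fy=3.3,interpolation=2),cv2.resize(im[220:330,110:230],None,fx=3.3,fy=3.3,interpolation=2)])
s=arm.read_state(); Rt=R.from_rotvec(s['eef_rot']).as_matrix(); w=dict(np.load('pics/wrist0.npz'))
print('tool R',Rt,'cam in tool',Rt.T@(w['position']-s['ee_pos']),'\n',Rt.T@R.from_rotvec(w['rotation']).as_matrix())
E
```

```text
disc [[ 504.7 -281.2   83. ]] plate [[ 556.1 -386.    60. ]
 [ 442.5 -369.9   60. ]] stand [[486.1 344.2  70. ]
 [503.9 249.5  70. ]
 [422.  238.5  70. ]
 [404.  329.8  70. ]] drv [[452.1 291.5 145. ]]
others [[ 337.6 -289.5   15. ]
 [ 340.1 -403.    15. ]
 [ 506.9  427.7   15. ]
 [ 363.3  406.3   15. ]
 [ 690.7 -343.5   15. ]
 [ 421.8 -596.5   15. ]]
tool R [[ 1.   0.2  0. ]
 [ 0.2 -1.   0. ]
 [ 0.  -0.  -1. ]] cam in tool [  78.8    0.3 -127.8] 
 [[ 0.  -1.  -0.3]
 [ 1.   0.  -0. ]
 [ 0.  -0.3  1. ]]
```

Emit:
send_rows([
  {"claw": 0, "delta_pos": [6, 3, 0], "yaw": -3},
  {"claw": 0, "delta_pos": [12, 6, 0], "yaw": -6},
  {"claw": 0, "delta_pos": [18, 8.5, 0], "yaw": -9},
  {"claw": 0, "delta_pos": [24, 11, -1], "yaw": -13},
  {"claw": 0, "delta_pos": [29.5, 14, -1], "yaw": -17},
  {"claw": 0, "delta_pos": [34, 16, -1], "yaw": -21},
  {"claw": 0, "delta_pos": [38, 18, -1], "yaw": -21},
  {"claw": 0, "delta_pos": [38, 18, -1], "yaw": -21},
  {"claw": 0, "delta_pos": [38, 18, -1], "yaw": -21},
], squeeze=30)

```text
t: 1.27
ee_pos: [499.6, -331.3, 235.0]
eef_rot: [-3.134, 0.213, 0.001]
contact_force: [-0.6, -0.0, 0.8]
width: 0.1
finger_force: 0.0
```

Run:
```python
from h import *
np.set_printoptions(precision=2,suppress=True)
d=grab('wrist','w1.png'); np.savez('pics/w1.npz',**d); s=arm.read_state(); print(s['t'],s['ee_pos'],s['eef_rot'],s['q'],s['contact_force'])
```

```text
1.325 [ 499.31 -331.63  235.17] [-3.13  0.21  0.  ] [-0.78  0.49  1.27 -0.    1.38  0.93] [ 1.1  -1.46  0.09]
```

View pics/w1.png

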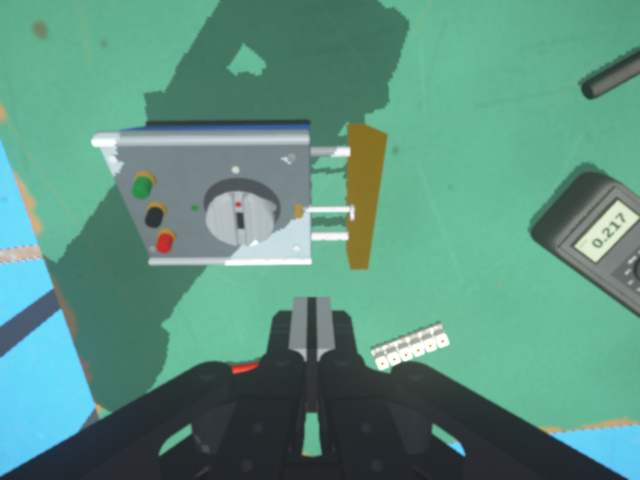

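Run:
```python
from h import *
np.set_printoptions(precision=2,suppress=True)
d=dict(np.load('pics/w1.npz')); im=d['img']; hsv=cv2.cvtColor(im,cv2.COLOR_RGB2HSV)
m=cv2.inRange(hsv,(12,120,60),(30,255,255)); m[:, :320]=0; m[:, 400:]=0; m[300:]=0
c=max(cv2.findContours(m,0,1)[0],key=cv2.contourArea); ap=cv2.approxPolyDP(c,3,True)[:,0]; print('plate poly',ap.tolist())
# disc: bright low-sat region
crop=cv2.cvtColor(im,cv2.COLOR_RGB2GRAY)
m2=((crop>140)&(hsv[...,1]<40)).astype(np.uint8); m2[:, :195]=0; m2[:,285:]=0; m2[:170]=0; m2[255:]=0
cv2.imwrite('pics/c1.png',cv2.resize(cv2.cvtColor(im,cv2.COLOR_RGB2BGR)[105:285,85:325],None,fx=3.3,fy=3.3,interpolation=2))
s=0
for r in (150,200,250,300): 
    pass
# front rail edge row per column & back rail
for u in (160,200,240,280,305):
    g=crop[240:290,u].astype(int); gb=np.argmin(np.diff(g))+240; g2=crop[115:160,u].astype(int); print(u,'front',gb,'back rise',np.argmax(np.diff(g2))+115)
```

```text
plate poly [[357, 124], [348, 128], [351, 156], [347, 203], [355, 204], [356, 217], [351, 222], [347, 216], [347, 252], [352, 268], [366, 268], [386, 135]]
160 front 264 back rise 129
200 front 264 back rise 135
240 front 265 back rise 129
280 front 264 back rise 128
305 front 264 back rise 134
```

View pics/c1.png

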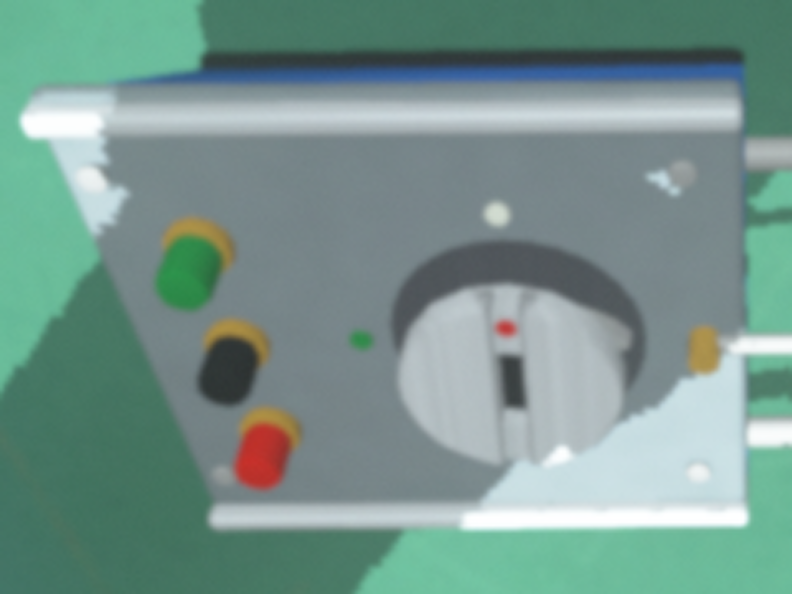

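Run:
```python
from h import *
np.set_printoptions(precision=2,suppress=True)
d=dict(np.load('pics/w1.npz'))
F=onz(d,(240.2,218.3),77.6)[0]; print('face',F)
f=onz(d,[(150,264.5),(310,264.5)],30); e=f[0]-f[1]; yaw=np.arctan2(-e[0],e[1]); print('front',f,np.linalg.norm(e),'yaw',np.degrees(yaw))
ex=np.array([np.cos(yaw),np.sin(yaw),0]); ey=np.array([-np.sin(yaw),np.cos(yaw),0]); z=np.array([0,0,1.])
O=F+9*ex; O[2]=0; print('case O',O)
P=lambda x,y,h:O+x*ex+y*ey+h*z
print('front corners',proj(d,[P(-55,-50,30),P(-55,85,30)]), 'back',proj(d,[P(55,-50,94),P(55,85,94)]))
for g in (25,30,35,40): print(g,proj(d,[P(55,-50-g,113),P(55,-64-g,113),P(-55,-50-g,50),P(-55,-64-g,50)]).tolist())
```

```text
face [ 506.85 -282.15   77.6 ]
front [[ 465.59 -189.54   30.  ]
 [ 447.32 -322.94   30.  ]] 134.64347378018886 yaw -7.797683021305384
case O [ 515.76 -283.37    0.  ]
front corners [[311.8  256.23]
 [150.36 256.21]] back [[311.99 124.82]
 [ 91.3  124.32]]
25 [[355.78702509157125, 126.6687602000592], [380.3086979226064, 126.65261976847631], [343.35020137900483, 265.08916559649816], [361.0137375720924, 265.0989253847947]]
30 [[364.54290239313593, 126.66420166655716], [389.07094024300443, 126.64430968558018], [349.657903502866, 265.0924865105108], [367.3238423405901, 265.1027588564034]]
35 [[373.300764121396, 126.65830321316501], [397.836065475538, 126.63465993424086], [355.9663553681757, 265.09599043976914], [373.63503393058846, 265.10677547093485]]
40 [[382.0609311567851, 126.6510649296832], [406.60439452311437, 126.62367060426517], [362.2756773587122, 265.0996774298714], [379.9474327319469, 265.1109752739897]]
```

Emit:
send_rows([
  {"claw": 0, "delta_pos": [-0.2, -5, 0], "yaw": 0},
  {"claw": 0, "delta_pos": [-0.4, -10, -2], "yaw": 0},
  {"claw": 0, "delta_pos": [-0.4, -10, -7], "yaw": 0},
  {"claw": 0, "delta_pos": [-0.4, -10, -12], "yaw": 0},
  {"claw": 0, "delta_pos": [-0.4, -10, -16.3], "yaw": 0},
  {"claw": 0, "delta_pos": [-0.2, -8.6, -16.3], "yaw": 0},
  {"claw": 0, "delta_pos": [-0.1, -8, -16.3], "yaw": 0},
])

```text
t: 2.2
ee_pos: [499.5, -411.1, 74.6]
eef_rot: [3.132, -0.213, 0.003]
contact_force: [0.7, -0.0, -0.4]
width: -0.4
finger_force: 0.0
```

Run:
```python
from h import *
np.set_printoptions(precision=2,suppress=True)
d=grab('wrist','w2.png'); np.savez('pics/w2.npz',**d); s=arm.read_state(); print(s['t'],s['ee_pos'],s['eef_rot'],s['contact_force'])
```

```text
2.25 [ 499.96 -410.62   75.02] [ 3.13 -0.21  0.  ] [-0.35 -0.16  0.47]
```

View pics/w2.png

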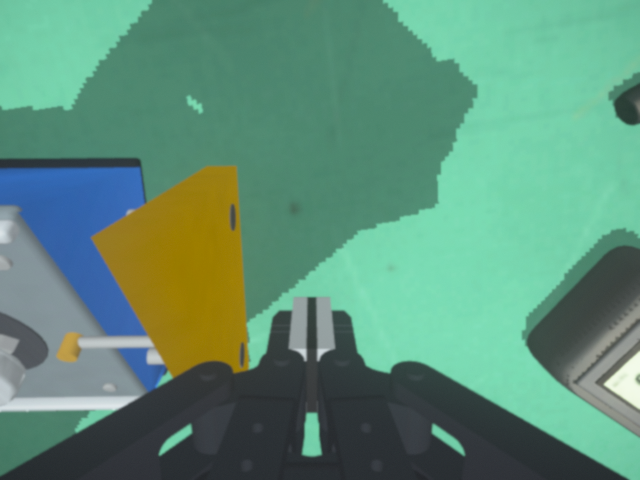

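Emit:
send_rows([
  {"claw": 0, "delta_pos": [0.1, 0.8, -0.5], "yaw": 0},
  {"claw": 0, "delta_pos": [0.2, 1.6, -0.5], "yaw": 0},
  {"claw": 0, "delta_pos": [0.3, 2.2, -0.5], "yaw": 0},
  {"claw": 0, "delta_pos": [0.4, 2.7, -0.5], "yaw": 0},
  {"claw": 0, "delta_pos": [0.4, 3.1, -0.5], "yaw": 0},
  {"claw": 0, "delta_pos": [0.4, 3.4, -0.5], "yaw": 0},
  {"claw": 0, "delta_pos": [0.5, 3.7, -0.5], "yaw": 0},
])

```text
t: 3.12
ee_pos: [504.1, -374.1, 67.5]
eef_rot: [3.134, -0.213, 0.0]
contact_force: [-2.4, -2.8, 1.7]
width: 0.1
finger_force: 1.6
```

Emit:
send_rows([
  {"claw": 0, "delta_pos": [0, 0.3, 0], "yaw": 0},
  {"claw": 0, "delta_pos": [0.1, 0.5, 0], "yaw": 0},
  {"claw": 0, "delta_pos": [0.1, 0.5, 0], "yaw": 0},
])

```text
t: 3.5
ee_pos: [505.0, -368.7, 67.1]
eef_rot: [-3.134, 0.213, 0.001]
contact_force: [-1.7, -2.3, 0.6]
width: -0.2
finger_force: 0.7
```

Run:
```python
from h import *
np.set_printoptions(precision=2,suppress=True)
for i in range(1):
    d=grab('wrist','w3.png'); np.savez('pics/w3.npz',**d); s=arm.read_state(); print(s['t'],s['ee_pos'],s['contact_force'])
m=cv2.inRange(cv2.cvtColor(d['img'],cv2.COLOR_RGB2HSV),(12,120,60),(30,255,255)); m[:, 300:]=0
ap=cv2.approxPolyDP(max(cv2.findContours(m,0,1)[0],key=cv2.contourArea),3,True)[:,0]; print(ap.tolist())
```

```text
3.55 [ 505.03 -368.73   67.07] [-0.52 -1.36  0.26]
[[278, 168], [250, 168], [175, 248], [217, 360], [228, 364], [234, 373], [258, 364], [266, 352], [272, 317], [284, 308], [281, 227], [278, 234], [276, 223], [280, 209]]
```

Emit:
send_rows([
  {"claw": 0, "delta_pos": [0, 0.2, 0], "yaw": 0},
  {"claw": 0, "delta_pos": [0, 0.4, 0], "yaw": 0},
  {"claw": 0, "delta_pos": [0.1, 0.5, 0], "yaw": 0},
  {"claw": 0, "delta_pos": [0.1, 0.5, 0], "yaw": 0},
])

```text
t: 4.05
ee_pos: [505.4, -364.4, 67.2]
eef_rot: [3.134, -0.213, -0.002]
contact_force: [-3.2, -5.1, 0.6]
width: -0.3
finger_force: 2.8
```

Emit:
send_rows([
  {"claw": 0, "delta_pos": [0, 0.15, 0], "yaw": 0},
  {"claw": 0, "delta_pos": [0, 0.3, 0], "yaw": 0},
  {"claw": 0, "delta_pos": [0, 0.3, 0], "yaw": 0},
])

```text
t: 4.42
ee_pos: [505.5, -363.7, 67.3]
eef_rot: [3.129, -0.214, 0.001]
contact_force: [-1.9, -16.8, -5.3]
width: -0.1
finger_force: 8.2
```

Emit:
send_rows([
  {"claw": 0, "delta_pos": [0, -0.8, 0], "yaw": 0},
  {"claw": 0, "delta_pos": [-0.2, -2, 0.5], "yaw": 0},
  {"claw": 0, "delta_pos": [-0.2, -2, 6], "yaw": 0},
  {"claw": 0, "delta_pos": [-0.2, -1, 12], "yaw": 0},
  {"claw": 0, "delta_pos": [-0.2, 4, 14], "yaw": 0},
  {"claw": 0, "delta_pos": [-0.2, 8, 14], "yaw": 0},
  {"claw": 0, "delta_pos": [-0.2, 8, 14], "yaw": 0},
  {"claw": 0, "delta_pos": [-0.2, 8, 14], "yaw": 0},
])

```text
t: 5.42
ee_pos: [504.1, -281.6, 207.5]
eef_rot: [3.134, -0.213, 0.0]
contact_force: [-1.1, 0.0, 0.2]
width: 0.1
finger_force: 0.0
```

Run:
```python
from h import *
np.set_printoptions(precision=2,suppress=True)
d=grab('wrist','w4.png'); np.savez('pics/w4.npz',**d); s=arm.read_state(); print(s['t'],s['ee_pos'],s['eef_rot'],s['contact_force'])
O=np.array([515.76,-283.37,0]); print(proj(d,[506.85,-282.15,77.6]))
im=cv2.imread('pics/w4.png'); u,v=proj(d,[506.85,-282.15,77.6])[0].astype(int); print(u,v)
x0,y0=u-80,v-70
a=cv2.resize(im[y0:y0+150,x0:x0+200],None,fx=4,fy=4,interpolation=2); cv2.imwrite('pics/c4.png',a); print(x0,y0)
```

```text
5.475 [ 504.03 -281.92  207.29] [ 3.13 -0.21 -0.  ] [-0.09 -0.66 -0.8 ]
[[311.63 226.52]]
311 226
231 156
```

View pics/c4.png

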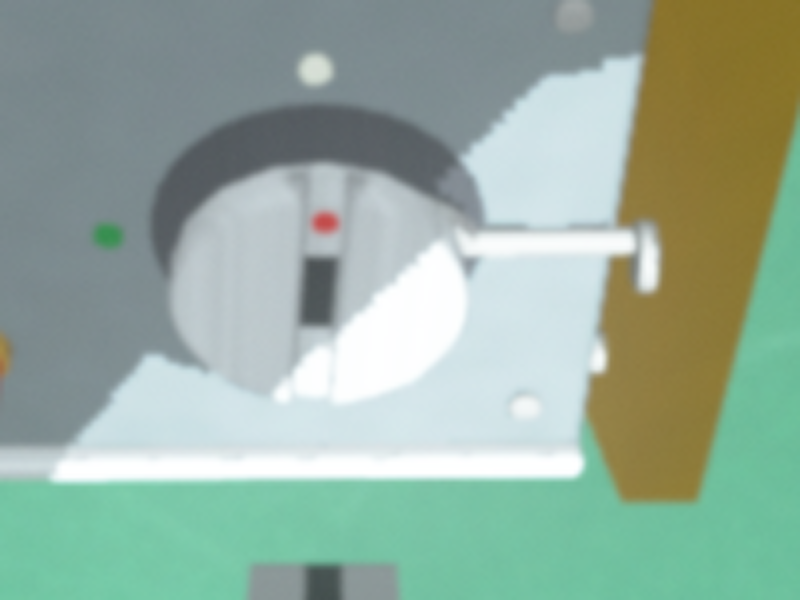

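Emit:
send_rows([
  {"claw": 0, "delta_pos": [0, 5, 3], "yaw": 0},
  {"claw": 0, "delta_pos": [0, 11, 4], "yaw": 2},
  {"claw": 0, "delta_pos": [0, 17.2, 4], "yaw": 4},
  {"claw": 2, "delta_pos": [0, 23.4, 4], "yaw": 6},
  {"claw": 4, "delta_pos": [0, 29.6, 4], "yaw": 8},
  {"claw": 6, "delta_pos": [-1, 35.8, 4], "yaw": 10},
  {"claw": 7, "delta_pos": [-2, 42, 4], "yaw": 12},
  {"claw": 7, "delta_pos": [-3.5, 48, 4], "yaw": 14},
  {"claw": 7, "delta_pos": [-5, 53.5, 4], "yaw": 16},
  {"claw": 7, "delta_pos": [-5, 57.3, 4], "yaw": 17},
])

```text
t: 6.72
ee_pos: [453.8, 293.6, 247.3]
eef_rot: [-3.131, -0.255, 0.0]
contact_force: [1.0, 0.3, -0.1]
width: 69.8
finger_force: 0.0
```

Emit:
send_rows([
  {"claw": 7, "delta_pos": [0, 0, 0], "yaw": 0},
  {"claw": 7, "delta_pos": [0, 0, 0], "yaw": 0},
  {"claw": 7, "delta_pos": [0, 0, 0], "yaw": 0},
])

```text
t: 7.1
ee_pos: [454.6, 290.8, 247.3]
eef_rot: [3.131, 0.25, -0.0]
contact_force: [-0.4, 0.6, -0.1]
width: 70.0
finger_force: 0.0
```

Run:
```python
from h import *
np.set_printoptions(precision=2,suppress=True)
d=grab('wrist','w5.png'); np.savez('pics/w5.npz',**d); s=arm.read_state(); print(s['t'],s['ee_pos'],s['eef_rot'],s['q'])
```

```text
7.15 [454.55 290.9  247.34] [ 3.13  0.25 -0.  ] [ 0.35  0.34  1.45 -0.    1.35  1.76]
```

View pics/w5.png

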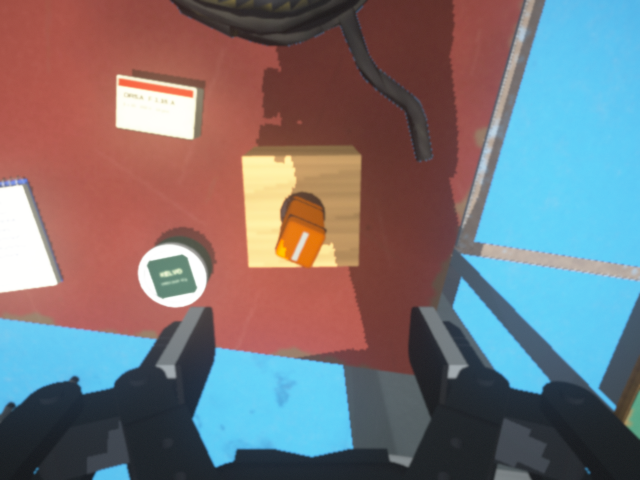

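Run:
```python
from h import *
np.set_printoptions(precision=2,suppress=True)
d=dict(np.load('pics/w5.npz')); im=d['img']; hsv=cv2.cvtColor(im,cv2.COLOR_RGB2HSV); sub=(slice(190,275),slice(265,340))
w=np.zeros(im.shape[:2],np.uint8); w[sub]=((hsv[...,1]<90)&(hsv[...,2]>190))[sub]; w[:225]=0;w[265:]=0;w[:,:285]=0;w[:,318:]=0
n,l,st,ce=cv2.connectedComponentsWithStats(w); print(st,ce)
k=1+np.argmax(st[1:,4]); ys,xs=np.where(l==k); r=cv2.minAreaRect(np.c_[xs,ys].astype(np.float32)); b=cv2.boxPoints(r); print(r)
P=onz(d,np.c_[xs,ys],145)[:,:2]; c=P.mean(0); v=np.linalg.svd(P-c)[2][0]; print('line centre',c,'angle',np.degrees(np.arctan2(v[1],v[0])))
print('pred handle top if at c: bottom grip point px',proj(d,[[c[0],c[1],75],[c[0],c[1],145]]))
# stand top edges
T=onz(d,[(243,155),(361,153),(360,266),(248,268)],70); print(T, T.mean(0))
cv2.imwrite('pics/c5.png',cv2.resize(cv2.cvtColor(im,cv2.COLOR_RGB2BGR)[140:280,235:375],None,fx=4.2,fy=4.2,interpolation=2))
```

```text
[[     0      0    640    480 307042]
 [   292    233     16     28    157]
 [   317    264      1      1      1]] [[319.51 239.5 ]
 [299.59 246.07]
 [317.   264.  ]]
((299.613037109375, 246.05136108398438), (5.296677112579346, 29.876571655273438), 24.443954467773438)
line centre [452.73 297.13] angle 165.12045421448522
pred handle top if at c: bottom grip point px [[302.1  214.82]
 [299.57 246.12]]
[[488.23 345.25  70.  ]
 [502.93 262.56  70.  ]
 [418.04 246.58  70.  ]
 [402.67 331.95  70.  ]] [452.97 296.58  70.  ]
```

View pics/c5.png

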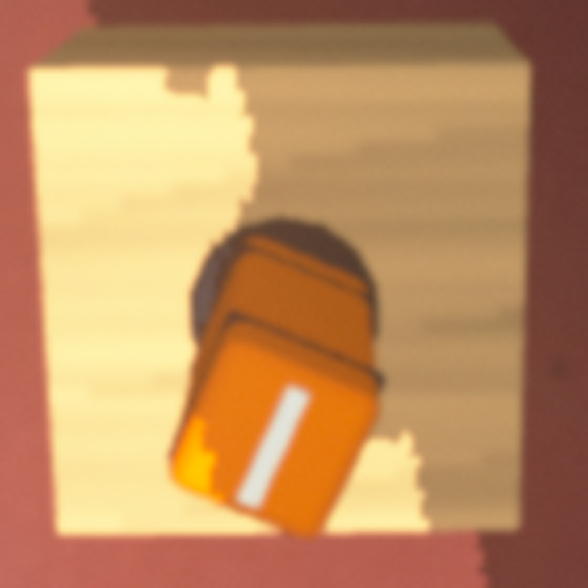

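Emit:
send_rows([
  {"claw": 7, "delta_pos": [-0.1, 0.3, -1], "yaw": -8},
  {"claw": 7, "delta_pos": [-0.2, 0.6, -3], "yaw": -16},
  {"claw": 7, "delta_pos": [-0.2, 0.6, -6], "yaw": -24},
  {"claw": 7, "delta_pos": [-0.2, 0.6, -10], "yaw": -24},
  {"claw": 7, "delta_pos": [-0.2, 0.6, -14.4], "yaw": -24},
  {"claw": 7, "delta_pos": [-0.2, 0.6, -14.4], "yaw": -24},
  {"claw": 1.5, "delta_pos": [-0.2, 0.6, -14.4], "yaw": -24},
  {"claw": 1.5, "delta_pos": [-0.2, 0.6, -14.4], "yaw": -24},
  {"claw": 1.5, "delta_pos": [-0.2, 0.6, -14.4], "yaw": -24},
  {"claw": 1.5, "delta_pos": [-0.2, 0.6, -14.4], "yaw": -24},
], squeeze=80)

```text
t: 8.4
ee_pos: [452.9, 298.1, 104.9]
eef_rot: [-3.114, 0.404, -0.004]
contact_force: [-0.5, -0.0, 6.4]
width: 23.1
finger_force: 78.7
```

Emit:
send_rows([
  {"claw": 1.5, "delta_pos": [0, 0, 0], "yaw": 0},
  {"claw": 1.5, "delta_pos": [0, 0, 0], "yaw": 0},
  {"claw": 1.5, "delta_pos": [0, 0, 0], "yaw": 0},
])

```text
t: 8.78
ee_pos: [452.9, 298.1, 105.0]
eef_rot: [-3.114, 0.404, -0.004]
contact_force: [-1.2, -0.8, 6.1]
width: 23.0
finger_force: 78.7
```

Emit:
send_rows([
  {"claw": 1.5, "delta_pos": [0, 0, 1], "yaw": 0},
  {"claw": 1.5, "delta_pos": [0, 0, 3], "yaw": 0},
  {"claw": 1.5, "delta_pos": [0, 0, 6], "yaw": 0},
  {"claw": 1.5, "delta_pos": [0, 0, 10], "yaw": 0},
  {"claw": 1.5, "delta_pos": [0, 0, 14], "yaw": 0},
  {"claw": 1.5, "delta_pos": [0, 0, 14], "yaw": 0},
  {"claw": 1.5, "delta_pos": [0, 0, 14], "yaw": 0},
])

```text
t: 9.65
ee_pos: [451.7, 297.8, 242.8]
eef_rot: [3.115, -0.404, -0.002]
contact_force: [0.0, -0.6, -1.1]
width: 23.1
finger_force: 78.3
```

Run:
```python
from h import *
np.set_printoptions(precision=2,suppress=True)
d=grab('wrist','w6.png'); np.savez('pics/w6.npz',**d); s=arm.read_state(); print(s['t'],s['ee_pos'],s['eef_rot'],s['width'])
t=s['ee_pos']; print(proj(d,[t-[0,0,97+14-14],t-[0,0,14]]))
```

```text
9.7 [451.59 297.74 242.33] [ 3.11 -0.4  -0.  ] 23.541761800407347
[[311.51 247.52]
 [311.71 320.49]]
```

View pics/w6.png

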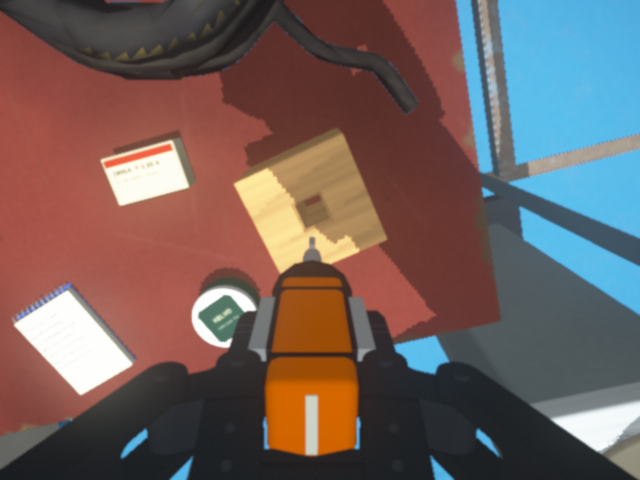

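Run:
```python
from h import *
np.set_printoptions(precision=2,suppress=True)
d=dict(np.load('pics/w6.npz')); s=arm.read_state(); t=s['ee_pos']; T=R.from_rotvec(s['eef_rot']).as_matrix()
for dx in (-4,-2,0,2): print(dx,proj(d,[t+T@[7+dx,0,97],t+T@[7+dx,0,85],t+T@[dx,1.75,97]]).tolist())
g=cv2.cvtColor(d['img'],cv2.COLOR_RGB2GRAY)
print(g[228:262,303:322])
a=cv2.cvtColor(d['img'],cv2.COLOR_RGB2BGR)
cv2.imwrite('pics/c6.png',np.hstack([cv2.resize(a[180:270,270:360],None,fx=6,fy=6,interpolation=0)]))
```

```text
-4 [[311.71167158807924, 242.74953295746343], [311.7165583953164, 249.90919631469836], [314.79848300896214, 254.46305366149699]]
-2 [[311.7123523041223, 239.36439060431707], [311.7172853817355, 246.3719167214628], [314.8069824151713, 251.13764470483233]]
0 [[311.7130371378167, 235.96183955045188], [311.7180169746028, 242.81556509465761], [314.815531160154, 247.7953496612434]]
2 [[311.7137261296386, 232.54172609664258], [311.7187532213823, 239.23996499905056], [314.8241297147526, 244.4360215236177]]
[[190 170 154 147 152 161 167 172 177 181 185 186 176 157 144 142 139 137
  138]
 [192 173 165 164 168 172 176 182 189 194 199 201 195 180 170 161 147 138
  140]
 [196 176 170 172 177 182 188 195 201 204 208 209 208 203 199 186 160 144
  141]
 [202 184 179 183 189 195 201 205 208 210 212 212 213 213 211 200 171 150
  146]
 [207 196 193 197 201 205 209 211 212 213 214 215 217 218 219 209 187 164
  156]
 [210 206 205 205 209 211 212 213 214 215 217 218 220 222 223 219 205 185
  181]
 [210 209 210 210 211 212 214 214 216 217 219 221 223 224 225 224 218 208
  209]
 [210 211 212 213 215 215 214
[... 1458 characters left out ...]
 116 117 115 116 115 114 114 113 118 147 188
  212]
 [198 153 121 114 115 116 117 116 115 116 114 114 114 114 112 115 134 175
  207]
 [183 139 116 114 114 115 115 116 116 116 116 115 114 112 112 113 125 162
  199]
 [164 126 114 114 115 115 115 115 116 115 115 115 113 113 111 111 119 148
  187]
 [150 118 112 114 115 115 116 115 115 115 115 114 113 113 112 111 114 136
  175]
 [142 116 112 113 114 114 114 113 113 112 113 113 113 113 113 110 112 128
  166]
 [139 114 111 112 110 107 106 104 103 101 102 105 107 109 108 107 109 122
  160]
 [131 107 103 101  96  92  86  84  81  80  81  86  93  96  98  98 101 115
  154]
 [113  90  83  81  76  73  70  67  65  63  65  67  72  76  78  80  84  98
  133]]
```

View pics/c6.png

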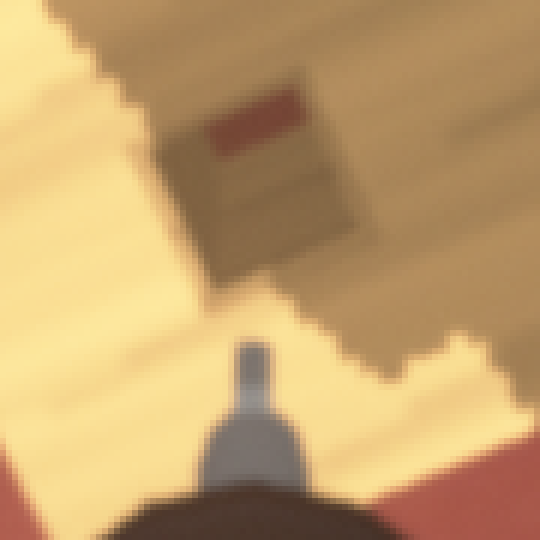

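Run:
```python
from h import *
np.set_printoptions(precision=2,suppress=True)
d6=dict(np.load('pics/w6.npz')); print('hole',onz(d6,(312.9,210.7),70))
d=dict(np.load('pics/w4.npz'))
for z in (76.6,77.6): print('F',onz(d,(310.6,226.8),z))
F=onz(d,(310.7,226.8),77.6)[0]; yaw=np.radians(-7.8); ex=np.array([np.cos(yaw),np.sin(yaw),0]); n=-.5*ex+[0,0,.866]
o,r=ray(d,[(312.25,211.5)]); p=o+r[0]*((F-o)@n/(r[0]@n)); v=p-F; ey=np.array([-ex[1],ex[0],0]); s=.866*ex+[0,0,.5]
print('dot',p,'along',v@s,v@ey,'cam',np.arctan2(-v@ey,v@s))
# disc rim ellipse prediction to check centre/height
a=np.linspace(0,2*np.pi,73); C=F+24*(np.cos(a)[:,None]*s+np.sin(a)[:,None]*ey); q=(proj(d,C)-[231,156])*4; print('crop rim',q.min(0),q.max(0),'seen x170-467 y162-403')
print(arm.read_state()['ee_pos'])
```

```text
hole [[453.34 296.15  70.  ]]
F [[ 506.46 -281.44   76.6 ]]
F [[ 506.76 -281.48   77.6 ]]
dot [ 518.26 -284.09   84.38] along 13.566604933725733 -0.9575531675792377 cam 0.07046477773621279
crop rim [167.17 171.6 ] [470.4  380.95] seen x170-467 y162-403
[451.59 297.74 242.33]
```

Run:
```python
from h import *
np.set_printoptions(precision=1,suppress=True,linewidth=200)
d=dict(np.load('pics/w4.npz'))
yaw=np.radians(-7.8); ex=np.array([np.cos(yaw),np.sin(yaw),0]); n=-.5*ex+[0,0,.866]; ey=np.array([-ex[1],ex[0],0]); s=.866*ex+[0,0,.5]; sl=np.cos(.07)*s-np.sin(.07)*ey
F=np.array([506.76,-281.48,77.6])
for k in (24,13.6,11,0,-11,-24): print(k,proj(d,F+k*sl)[0])
for k in (11,-11): print('floor',k,proj(d,F+k*sl-7*n)[0])
a=np.linspace(0,2*np.pi,73)
for h in (-3,-18): q=proj(d,F+h*n+24*(np.cos(a)[:,None]*s+np.sin(a)[:,None]*ey)); print(h,q.min(0),q.max(0))
im=d['img']
for v in range(190,266): print(v,im[v,[302,306,308,309,310,311,312,313,314,316,322]].sum(1)//3)
```

```text
24 [313.4 199. ]
13.6 [312.1 211.5]
11 [311.8 214.5]
0 [310.6 226.8]
-11 [309.4 238.4]
-24 [308.2 251.2]
floor 11 [311.8 206.6]
floor -11 [309.5 230.5]
-3 [273.  195.5] [348.2 247.9]
-18 [274.4 179.1] [346.9 231.7]
190 [93 92 92 92 93 93 93 94 94 94 95]
191 [92 92 92 93 94 94 93 93 93 96 95]
192 [92 94 94 93 94 94 94 93 95 96 95]
193 [93 92 92 93 94 95 94 94 95 94 95]
194 [94 94 93 94 94 95 96 95 95 96 95]
195 [ 95  98  99 102 104 105 106 105 103 100  95]
196 [106 115 123 129 135 137 138 134 129 117 100]
197 [137 146 155 165 173 175 175 171 165 150 112]
198 [169 164 174 185 190 193 193 191 189 178 141]
199 [178 160 176 188 193 193 193 194 194 187 165]
200 [179 158 174 186 191 192 193 194 194 187 172]
201 [185 164 173 186 191 192 194 196 197 186 175]
202 [193 168 174 187 192 193 194 198 198 188 183]
203 [200 171 175 187 193 194 196 197 198 188 191]
204 [205 173 177 188 192 194 195 198 198 188 194]
205 [205 174 179 189 192 193 196 198 199 189 198]
206 [203 177 180 187 191 192 194 196 197 188 197]
207 [200 178 177 185 186 187 188 192 193 186 197]
208 [198 178 177 180 177 174 174 179 183
[... 2159 characters left out ...]

252 [244 253 253 254 254 253 251 243 246 253 254]
253 [250 252 253 253 253 253 250 244 249 253 253]
254 [252 245 249 250 250 248 245 242 249 253 251]
255 [249 233 236 238 238 236 234 237 246 252 240]
256 [239 225 227 227 228 226 226 231 240 245 228]
257 [227 225 225 225 225 225 224 226 230 231 225]
258 [225 225 225 225 224 225 224 224 224 225 225]
259 [225 225 225 226 225 225 224 223 223 223 224]
260 [225 226 225 225 224 224 224 223 223 223 224]
261 [225 225 225 224 225 224 224 223 223 223 224]
262 [225 226 225 225 225 224 224 224 224 223 223]
263 [225 225 225 225 225 225 225 224 224 223 224]
264 [224 226 225 225 225 225 225 224 224 223 223]
265 [224 224 224 224 224 224 224 224 223 223 224]
```

Run:
```python
from h import *
np.set_printoptions(precision=1,suppress=True,linewidth=200)
d=dict(np.load('pics/w4.npz'))
yaw=np.radians(-7.8); ex=np.array([np.cos(yaw),np.sin(yaw),0]); n=-.5*ex+[0,0,.866]; ey=np.array([-ex[1],ex[0],0]); s=.866*ex+[0,0,.5]; sl=np.cos(.07)*s-np.sin(.07)*ey
for v in (231.5,232):
  F=onz(d,(310.1,v),77.6)[0]; print(F)
  for k in (24,19,11,0,-11,-24): print(k,proj(d,F+k*sl)[0],end=' ')
  for k in (11,-11): print('floor',k,proj(d,F+k*sl-7*n)[0])
d1=dict(np.load('pics/w1.npz')); O=F+9*ex; O[2]=0; P=lambda x,y,h:O+x*ex+y*ey+[0,0,h]
print(proj(d1,[F,F-24*s,P(-55,-50,30),P(-55,85,30),P(55,-50,94),P(-55,-93,50)]),'rim bottom seen 245.9')
```

```text
[ 503.7 -280.7   77.6]
24 [312.8 204.1] 19 [312.2 210.1] 11 [311.3 219.4] 0 [310.1 231.5] -11 [309.  242.9] -24 [307.7 255.5] floor 11 [311.3 211.5]
floor -11 [309. 235.]
[ 503.4 -280.7   77.6]
24 [312.8 204.7] 19 [312.2 210.7] 11 [311.3 219.9] 0 [310.1 232. ] -11 [309.  243.4] -24 [307.7 256. ] floor 11 [311.3 212. ]
floor -11 [309.  235.5]
[[239.1 223.3]
 [243.2 245.8]
 [310.6 260.3]
 [149.7 260.3]
 [310.4 130.9]
 [364.7 269.4]] rim bottom seen 245.9
```

Emit:
send_rows([
  {"claw": 1.5, "delta_pos": [0.5, -4, 0], "yaw": 0},
  {"claw": 1.5, "delta_pos": [1.5, -10, 0], "yaw": 0},
  {"claw": 1.5, "delta_pos": [3, -16, 0], "yaw": 0},
  {"claw": 1.5, "delta_pos": [4, -22, 0], "yaw": 0},
  {"claw": 1.5, "delta_pos": [5, -28, 0], "yaw": 0},
  {"claw": 1.5, "delta_pos": [5.2, -34, 0], "yaw": 0},
  {"claw": 1.5, "delta_pos": [5.2, -40, 0], "yaw": 1},
  {"claw": 1.5, "delta_pos": [5.2, -46, 0], "yaw": 2},
  {"claw": 1.5, "delta_pos": [5.2, -52, 0], "yaw": 2.4},
  {"claw": 1.5, "delta_pos": [5.2, -56, 0], "yaw": 2.4},
])

```text
t: 10.95
ee_pos: [503.3, -264.4, 241.9]
eef_rot: [-3.122, 0.341, 0.003]
contact_force: [0.3, 0.0, -0.7]
width: 23.6
finger_force: 78.6
```

Emit:
send_rows([
  {"claw": 1.5, "delta_pos": [0, -1.8, -1], "yaw": 0},
  {"claw": 1.5, "delta_pos": [0, -1.8, -3], "yaw": 0},
  {"claw": 1.5, "delta_pos": [0, -1.8, -4.5], "yaw": 0},
  {"claw": 1.5, "delta_pos": [0, -1.8, -4.8], "yaw": 0},
  {"claw": 1.5, "delta_pos": [0, -1.8, -4.8], "yaw": 0},
  {"claw": 1.5, "delta_pos": [0, -1.8, -4.8], "yaw": 0},
])

```text
t: 11.7
ee_pos: [504.4, -280.0, 196.0]
eef_rot: [3.123, -0.338, 0.002]
contact_force: [-0.2, -0.0, -0.4]
width: 23.3
finger_force: 78.6
```

```bash
cat > tip.py <<'E'
from h import *
import sys
np.set_printoptions(precision=2,suppress=True,linewidth=220)
d=grab('wrist',sys.argv[1]+'.png'); np.savez('pics/'+sys.argv[1]+'.npz',**d); s=arm.read_state(); t=s['ee_pos']; T=R.from_rotvec(s['eef_rot']).as_matrix()
print(s['t'],t,'psi',np.degrees(np.arctan2(T[1,0],T[0,0])),s['q'][5],s['contact_force'],s['torque'])
F=np.array([503.4,-280.7,77.6]); tip=t+T@[-.5,.1,97]; print('tip-F',tip-F,'px tip far corner',proj(d,t+T@[6.5,.1,97]),'F',proj(d,F),'dot',proj(d,F+[16.3,-3.4,9.5]))
E
python3 tip.py w7
python3 - <<'E'
from h import *
np.set_printoptions(linewidth=250)
d=dict(np.load('pics/w7.npz')); print((d['img'][185:250,298:326].sum(2)//3)[::2])
h=cv2.cvtColor(d['img'],cv2.COLOR_RGB2HSV); m=cv2.inRange(h,(170,120,100),(180,255,255))|cv2.inRange(h,(0,150,100),(4,255,255)); m[:150]=0;m[260:]=0;m[:,290:335]=m[:,290:335]; ys,xs=np.where(m[:,290:335]); print('red',xs.mean()+290,ys.mean(),len(xs))
E
```

```text
11.75 [ 504.32 -280.08  195.92] psi -12.36025923027239 1.0765737087233886 [-0.71 -0.04 -1.03] [-0.01  0.02 -0.01]
tip-F [ 0.5   0.56 21.32] px tip far corner [[311.72 236.85]] F [[312.73 237.67]] dot [[312.53 215.3 ]]
[[141 140 140 138 137 134 133 132 130 127 124 123 122 122 123 123 123 124 123 123 126 127 130 131 131 134 137 138]
 [120 115 112 108 105 103 102  99  98  97  96  96  97  97  97  96  97  97  98  96  96  97  99  99 102 104 105 108]
 [ 96  96  95  94  94  92  94  94  95  94  93  94  95  95  95  95  96  97  96  95  96  95  95  96  96  95  96  96]
 [ 94  93  94  93  94  93  94  93  94  94  94  94  95  95  96  96  95  95  96  95  95  95  96  96  97  97  97  96]
 [ 95  94  94  94  94  93  95  95  95  94  95  96  96  96  96  96  96  97  97  97  96  95  96  97  98  97  97  96]
 [ 94  95  96  95  95  94  94  95  95  94  94  95  95  96  96  96  95  96  98  97  97  96  97  98  97  98  97  98]
 [ 95  95  96  96  95  94  95  95  94  95  95  96  96  96  96  97  97  96  98  97  97  98  97  99  98  98  98  98]
 [ 95  95  95  96  95  95  96  97  96  97  98 100 101 103 103 104 104 102 102
[... 2235 characters left out ...]
3 203 201 202 202 201 193 176 155 144 144 144 144 142 132 112 105 128 163 185 196 205 220 235 242 249]
 [202 203 203 202 201 202 202 201 196 179 161 149 146 145 145 143 134 116 109 132 163 186 203 220 242 253 254 254]
 [203 203 203 202 202 201 201 201 196 180 166 156 152 152 152 152 152 153 153 158 176 204 236 250 253 254 254 254]
 [202 202 201 203 202 201 201 201 196 183 175 174 176 177 177 179 183 195 201 199 217 244 253 254 254 254 254 254]
 [201 202 202 202 202 201 202 199 195 182 173 176 178 177 176 180 188 202 214 219 233 250 253 254 254 254 254 254]
 [202 201 202 202 201 201 198 194 182 164 154 153 153 152 151 153 156 161 169 191 227 249 253 254 254 254 254 254]]
red 312.875 216.125 8
```

Emit:
send_rows([
  {"claw": 1.5, "delta_pos": [-0.05, -0.06, -0.8], "yaw": 0},
  {"claw": 1.5, "delta_pos": [-0.05, -0.06, -1.4], "yaw": 0},
  {"claw": 1.5, "delta_pos": [-0.05, -0.06, -1.7], "yaw": 0},
  {"claw": 1.5, "delta_pos": [-0.05, -0.06, -1.9], "yaw": 0},
  {"claw": 1.5, "delta_pos": [-0.05, -0.06, -1.95], "yaw": 0},
  {"claw": 1.5, "delta_pos": [-0.05, -0.06, -1.95], "yaw": 0},
])

```text
t: 12.5
ee_pos: [503.6, -280.7, 175.9]
eef_rot: [3.123, -0.339, 0.0]
contact_force: [0.2, -0.2, -0.9]
width: 23.1
finger_force: 78.6
```

```bash
python3 tip.py w8
```

```text
12.55 [ 503.64 -280.7   175.93] psi -12.37171810365162 1.0751526765417625 [-0.26 -0.03 -0.27] [ 0.   -0.01  0.  ]
tip-F [-0.25 -0.    1.33] px tip far corner [[311.59 236.82]] F [[311.49 247.48]] dot [[311.17 223.83]]
```

Emit:
send_rows([
  {"claw": 1.5, "delta_pos": [0, 0, -0.2], "yaw": 0},
  {"claw": 1.5, "delta_pos": [0, 0, -0.35], "yaw": 0},
  {"claw": 1.5, "delta_pos": [0, 0, -0.4], "yaw": 0},
  {"claw": 1.5, "delta_pos": [0, 0, -0.4], "yaw": 0},
])

```text
t: 13.05
ee_pos: [503.6, -280.7, 171.8]
eef_rot: [-3.123, 0.339, 0.0]
contact_force: [0.4, 0.5, -1.0]
width: 23.4
finger_force: 78.6
```

Emit:
send_rows([
  {"claw": 1.5, "delta_pos": [0, 0, -0.1], "yaw": 0},
  {"claw": 1.5, "delta_pos": [0, 0, -0.2], "yaw": 0},
  {"claw": 1.5, "delta_pos": [0, 0, -0.2], "yaw": 0},
])

```text
t: 13.42
ee_pos: [503.7, -280.8, 170.0]
eef_rot: [3.123, -0.339, 0.001]
contact_force: [0.0, -0.8, 0.5]
width: 23.0
finger_force: 78.6
```

Emit:
send_rows([
  {"claw": 1.5, "delta_pos": [0, 0, -0.1], "yaw": 0},
  {"claw": 1.5, "delta_pos": [0, 0, -0.15], "yaw": 0},
  {"claw": 1.5, "delta_pos": [0, 0, -0.15], "yaw": 0},
])

```text
t: 13.8
ee_pos: [503.9, -280.9, 169.4]
eef_rot: [3.122, -0.338, 0.002]
contact_force: [-0.8, 1.4, 7.3]
width: 23.2
finger_force: 79.5
```

Emit:
send_rows([
  {"claw": 1.5, "delta_pos": [0, 0, 0.08], "yaw": -4},
  {"claw": 1.5, "delta_pos": [0, 0, 0.08], "yaw": -8},
  {"claw": 1.5, "delta_pos": [0.03, 0, 0.08], "yaw": -12},
  {"claw": 1.5, "delta_pos": [0.05, 0, 0.08], "yaw": -16},
  {"claw": 1.5, "delta_pos": [0.05, 0, 0.08], "yaw": -20},
  {"claw": 1.5, "delta_pos": [0.05, 0, 0.08], "yaw": -20},
])

```text
t: 14.55
ee_pos: [504.0, -280.6, 169.4]
eef_rot: [-3.017, 0.875, 0.001]
contact_force: [-1.8, 1.2, 4.7]
width: 23.2
finger_force: 79.0
```

```bash
python3 tip.py w9
```

```text
14.6 [ 503.99 -280.59  169.35] psi -32.28722015378032 1.4233530354552812 [-1.7   0.92  4.94] [0.43 0.53 0.11]
tip-F [ 0.1   0.31 -5.25] px tip far corner [[312.05 236.66]] F [[312.64 251.53]] dot [[301.44 229.44]]
```

```bash
cat > dot.py <<'E'
from h import *
import sys
d=dict(np.load('pics/'+sys.argv[1]+'.npz')); h=cv2.cvtColor(d['img'],cv2.COLOR_RGB2HSV)
F=np.array([503.4,-280.7,77]); yaw=np.radians(-7.8); ex=np.array([np.cos(yaw),np.sin(yaw),0]); ey=np.array([-ex[1],ex[0],0]); s=.866*ex+[0,0,.5]; n=-.5*ex+[0,0,.866]
f=proj(d,F)[0].astype(int); m=cv2.inRange(h,(165,110,80),(180,255,255))|cv2.inRange(h,(0,110,80),(6,255,255)); k=np.zeros_like(m); cv2.circle(k,tuple(map(int,f)),50,255,-1); m&=k
N,l,st,ce=cv2.connectedComponentsWithStats(m)
for c,a in zip(ce[1:],st[1:,4]):
    o,r=ray(d,[c]); p=o+r[0]*((F-o)@n/(r[0]@n)); v=p-F; print('red',c,a,'r',np.hypot(v@s,v@ey),'cam',np.arctan2(-v@ey,v@s))
E
python3 dot.py w7; python3 dot.py w9
```

```text
red [312.77777778 216.22222222] 18 r 18.27319481694138 cam 0.06781846349198203
red [303.65217391 229.47826087] 23 r 18.435502377865014 cam 0.11180844113049643
```

Emit:
send_rows([
  {"claw": 1.5, "delta_pos": [0, 0, 0], "yaw": -4},
  {"claw": 1.5, "delta_pos": [0, 0, 0], "yaw": -8},
  {"claw": 1.5, "delta_pos": [0, 0, 0], "yaw": -12},
  {"claw": 1.5, "delta_pos": [0.03, 0, 0], "yaw": -16},
  {"claw": 1.5, "delta_pos": [0.03, 0, 0], "yaw": -20},
  {"claw": 1.5, "delta_pos": [0.03, 0, 0], "yaw": -20},
])

```text
t: 15.35
ee_pos: [504.0, -280.9, 169.4]
eef_rot: [2.819, -1.385, -0.001]
contact_force: [-4.2, 0.6, 5.8]
width: 22.8
finger_force: 79.2
```

```bash
python3 tip.py w10; python3 dot.py w10
```

```text
15.4 [ 504.04 -280.88  169.43] psi -52.287957698538065 1.772796987006068 [-3.8   1.11  6.52] [0.23 0.99 0.1 ]
tip-F [ 0.18  0.11 -5.17] px tip far corner [[312.41 236.5 ]] F [[312.82 251.49]] dot [[292.13 234.81]]
red [305.44 227.6 ] 25 r 18.373279303443507 cam 0.4765100707261105
```

Emit:
send_rows([
  {"claw": 1.5, "delta_pos": [0.03, 0, 0], "yaw": -4},
  {"claw": 1.5, "delta_pos": [0.03, 0, 0], "yaw": -8},
  {"claw": 1.5, "delta_pos": [0.05, 0, 0], "yaw": -12},
  {"claw": 1.5, "delta_pos": [0.05, 0, 0], "yaw": -16},
  {"claw": 1.5, "delta_pos": [0.05, 0, 0], "yaw": -20},
  {"claw": 1.5, "delta_pos": [0.05, 0, 0], "yaw": -24},
  {"claw": 1.5, "delta_pos": [0.05, 0, 0], "yaw": -24},
])

```text
t: 16.27
ee_pos: [503.9, -281.0, 169.9]
eef_rot: [2.469, -1.939, -0.003]
contact_force: [-8.1, 1.0, 11.8]
width: 23.1
finger_force: 79.9
```

```bash
python3 tip.py w11; python3 dot.py w11
```

```text
16.325 [ 503.86 -281.04  169.95] psi -76.25603835926438 2.1918529604466865 [-8.48  1.12 12.01] [0.23 2.08 0.35]
tip-F [-0.01  0.05 -4.65] px tip far corner [[312.72 236.1 ]] F [[312.77 250.66]] dot [[284.28 243.93]]
red [300.64285714 226.32142857] 28 r 18.396243954220694 cam 0.737215527665673
```

Emit:
send_rows([
  {"claw": 1.5, "delta_pos": [0, 0, 0], "yaw": 6},
  {"claw": 1.5, "delta_pos": [0, 0, 0], "yaw": 12},
  {"claw": 1.5, "delta_pos": [0, 0, 0], "yaw": 18},
  {"claw": 1.5, "delta_pos": [0, 0, -0.05], "yaw": 20},
  {"claw": 1.5, "delta_pos": [0, 0, -0.1], "yaw": 20},
  {"claw": 1.5, "delta_pos": [0, 0, -0.1], "yaw": 20},
])

```text
t: 17.08
ee_pos: [504.5, -281.2, 168.5]
eef_rot: [2.767, -1.484, -0.0]
contact_force: [-6.2, -1.6, 7.8]
width: 23.2
finger_force: 79.4
```

```bash
python3 tip.py w12; python3 dot.py w12
```

```text
17.125 [ 504.5  -281.23  168.56] psi -56.39861206425332 1.8450189798263639 [-6.46 -0.77  8.16] [-0.37  1.32  0.01]
tip-F [ 0.66 -0.29 -6.04] px tip far corner [[312.51 236.44]] F [[313.26 252.97]] dot [[290.89 237.77]]
red [311.23076923 226.26923077] 26 r 18.601918251908728 cam 0.7113136611521897
```

Emit:
send_rows([
  {"claw": 1.5, "delta_pos": [0, 0, 0], "yaw": -4},
  {"claw": 1.5, "delta_pos": [0, 0, 0], "yaw": -8},
  {"claw": 1.5, "delta_pos": [0, 0, 0], "yaw": -12},
  {"claw": 1.5, "delta_pos": [0, 0, 0], "yaw": -16},
  {"claw": 1.5, "delta_pos": [0, 0, 0], "yaw": -20},
  {"claw": 1.5, "delta_pos": [0, 0, 0], "yaw": -20},
])

```text
t: 17.88
ee_pos: [504.1, -281.1, 168.7]
eef_rot: [2.467, -1.942, -0.001]
contact_force: [-8.5, -1.3, 10.0]
width: 23.2
finger_force: 79.7
```

```bash
python3 tip.py w13; python3 dot.py w13
```

```text
17.925 [ 504.13 -281.17  168.69] psi -76.37035640422211 2.193793027290974 [-6.62 -0.02  9.33] [-0.14  1.89  0.28]
tip-F [ 0.33 -0.11 -5.91] px tip far corner [[312.73 236.1 ]] F [[313.31 251.82]] dot [[284.67 245.16]]
red [304.25 225.25] 28 r 18.52930885586919 cam 0.8479158649262359
```

Emit:
send_rows([
  {"claw": 1.5, "delta_pos": [0, 0, -0.02], "yaw": -4},
  {"claw": 1.5, "delta_pos": [0, 0, -0.04], "yaw": -8},
  {"claw": 1.5, "delta_pos": [0, 0, -0.04], "yaw": -12},
  {"claw": 1.5, "delta_pos": [0, 0, -0.04], "yaw": -16},
  {"claw": 1.5, "delta_pos": [0, 0, -0.04], "yaw": -16},
])

```text
t: 18.55
ee_pos: [503.9, -281.2, 168.5]
eef_rot: [2.172, -2.266, -0.001]
contact_force: [-9.4, -0.7, 11.9]
width: 23.3
finger_force: 80.0
```

```bash
python3 tip.py w14; python3 dot.py w14
```

```text
18.6 [ 503.92 -281.21  168.5 ] psi -92.38233612556746 2.473253379377572 [-9.76 -1.09 12.39] [-0.15  2.3   0.12]
tip-F [ 0.2  -0.12 -6.1 ] px tip far corner [[312.79 235.78]] F [[313.23 251.49]] dot [[282.08 252.77]]
red [306.92592593 220.59259259] 27 r 18.77866253227047 cam 1.2531979176297123
```

Emit:
send_rows([
  {"claw": 1.5, "delta_pos": [0, 0, 0], "yaw": -3},
  {"claw": 1.5, "delta_pos": [0, 0, 0], "yaw": -6},
  {"claw": 1.5, "delta_pos": [0, 0, 0], "yaw": -9},
  {"claw": 1.5, "delta_pos": [0, 0, 0], "yaw": -11},
  {"claw": 1.5, "delta_pos": [0, 0, 0], "yaw": -11},
])

```text
t: 19.23
ee_pos: [503.8, -281.1, 168.4]
eef_rot: [1.946, -2.463, -0.002]
contact_force: [-10.2, 0.0, 12.0]
width: 22.8
finger_force: 80.0
```

```bash
python3 tip.py w15; python3 dot.py w15
```

```text
19.275 [ 503.76 -281.1   168.41] psi -103.35805758787727 2.6649250218098217 [-10.56  -0.55  12.13] [-0.04  2.45  0.34]
tip-F [ 0.08  0.02 -6.19] px tip far corner [[312.8  235.56]] F [[313.   251.07]] dot [[281.54 257.99]]
red [303.84615385 220.23076923] 26 r 18.622240804539796 cam 1.374485718868662
```

Emit:
send_rows([
  {"claw": 1.5, "delta_pos": [0, 0, 0], "yaw": -2},
  {"claw": 1.5, "delta_pos": [0, 0, 0], "yaw": -4},
  {"claw": 1.5, "delta_pos": [0, 0, 0], "yaw": -4},
])

```text
t: 19.65
ee_pos: [503.6, -281.0, 168.5]
eef_rot: [1.859, -2.529, -0.003]
contact_force: [-10.7, 0.4, 14.1]
width: 22.9
finger_force: 80.1
```

```bash
python3 tip.py w16; python3 dot.py w16
```

```text
19.7 [ 503.61 -280.96  168.53] psi -107.34715715171023 2.734640699014449 [-11.2    1.48  13.86] [0.15 2.79 0.32]
tip-F [-0.08  0.19 -6.07] px tip far corner [[312.83 235.46]] F [[312.66 250.69]] dot [[281.38 259.65]]
red [301.04 220.76] 25 r 18.558096327543957 cam 1.3677340198641181
```

Emit:
send_rows([
  {"claw": 1.5, "delta_pos": [0, 0, 0.05], "yaw": 6},
  {"claw": 1.5, "delta_pos": [-0.05, 0, 0.1], "yaw": 12},
  {"claw": 1.5, "delta_pos": [-0.1, 0, 0.2], "yaw": 18},
  {"claw": 1.5, "delta_pos": [-0.1, 0, 0.5], "yaw": 19},
  {"claw": 1.5, "delta_pos": [-0.1, 0, 1], "yaw": 19},
  {"claw": 1.5, "delta_pos": [-0.1, 0, 2.5], "yaw": 19},
  {"claw": 1.5, "delta_pos": [-0.1, 0, 5], "yaw": 19},
  {"claw": 1.5, "delta_pos": [-0.1, 0, 7.4], "yaw": 19},
  {"claw": 1.5, "delta_pos": [-0.1, 0, 7.4], "yaw": 19},
])

```text
t: 20.82
ee_pos: [504.6, -281.1, 244.1]
eef_rot: [-2.252, 2.19, -0.008]
contact_force: [-1.4, -0.6, -0.6]
width: 23.1
finger_force: 78.6
```

```bash
python3 tip.py w17; python3 dot.py w17
python3 - <<'E'
from h import *
d=dict(np.load('pics/w17.npz')); a=d['img'].astype(int); b=dict(np.load('pics/w6.npz'))['img']
for im in (d['img'],b):
    h=cv2.cvtColor(im,cv2.COLOR_RGB2HSV); w=((h[...,1]<60)&(h[...,2]>170)).astype(np.uint8); w[:390]=0; w[:,:295]=0; w[:,330:]=0
    ys,xs=np.where(w); print('white line',xs.mean(),ys.mean(),ys.min(),ys.max(),len(xs))
    o=cv2.inRange(h,(3,180,90),(16,255,255)); o[:270]=0; M=cv2.moments(o,True); ys,xs=np.where(o); print('orange',M['m10']/M['m00'],M['m01']/M['m00'],ys.min(),xs.min(),xs.max())
np.set_printoptions(linewidth=250)
print((d['img'].sum(2)//3)[222:268:2,290:336])
E
```

```text
20.875 [ 504.11 -280.72  242.32] psi -88.40149515582699 2.402513967983222 [ 0.84 -0.65 -0.82] [ 0.01 -0.    0.05]
tip-F [ 0.74  0.38 67.71] px tip far corner [[314.01 235.87]] F [[314.81 216.32]] dot [[291.57 214.45]]
red [314.5 191. ] 10 r 18.82824940999132 cam 1.365497322951103
white line 311.01557632398755 424.68380062305295 396 454 642
orange 314.856613589784 368.56668768721426 270 108 536
white line 310.99228395061726 424.95524691358025 396 454 648
orange 311.4451979183094 368.7579246175682 277 265 358
[[202 204 205 ... 254 254 254]
 [201 203 204 ... 254 254 254]
 [201 203 204 ... 254 254 254]
 ...
 [140 139 138 ... 142 142 143]
 [135 130 117 ... 137 141 141]
 [100  85  72 ... 107 122 131]]
```

Emit:
send_rows([
  {"claw": 1.5, "delta_pos": [0, 4, 0], "yaw": 6},
  {"claw": 1.5, "delta_pos": [0, 10, 0], "yaw": 14},
  {"claw": 1.5, "delta_pos": [0, 16, 0], "yaw": 22},
  {"claw": 1.5, "delta_pos": [0, 22, 0], "yaw": 30},
  {"claw": 1.5, "delta_pos": [0, 28, 0], "yaw": 38},
  {"claw": 1.5, "delta_pos": [-1, 34, 0], "yaw": 46},
  {"claw": 1.5, "delta_pos": [-2, 40, 0], "yaw": 54},
  {"claw": 1.5, "delta_pos": [-3.5, 46, 0], "yaw": 62},
  {"claw": 1.5, "delta_pos": [-5, 52, 0], "yaw": 70},
  {"claw": 1.5, "delta_pos": [-5, 56, 0], "yaw": 73.5},
])

```text
t: 22.12
ee_pos: [452.3, 281.7, 240.8]
eef_rot: [3.116, -0.4, -0.002]
contact_force: [0.7, -0.6, -0.7]
width: 23.4
finger_force: 78.5
```

Emit:
send_rows([
  {"claw": 1.5, "delta_pos": [0, 1.7, 0], "yaw": 0},
  {"claw": 1.5, "delta_pos": [0, 1.7, -2], "yaw": 0},
  {"claw": 1.5, "delta_pos": [0, 1.7, -4], "yaw": 0},
  {"claw": 1.5, "delta_pos": [0, 1.7, -4.5], "yaw": 0},
  {"claw": 1.5, "delta_pos": [0, 1.7, -4.5], "yaw": 0},
  {"claw": 1.5, "delta_pos": [0, 1.7, -4.5], "yaw": 0},
])

```text
t: 22.88
ee_pos: [454.3, 296.2, 197.4]
eef_rot: [-3.114, 0.408, -0.002]
contact_force: [0.5, -0.1, -1.2]
width: 22.7
finger_force: 78.6
```

```bash
python3 tip.py w18
python3 - <<'E'
from h import *
np.set_printoptions(precision=2,suppress=True)
d=dict(np.load('pics/w18.npz')); s=arm.read_state(); t=s['ee_pos']; T=R.from_rotvec(s['eef_rot']).as_matrix(); tip=t+T@[-.5,.1,97]
H=np.array([453.34,296.15,70]); print('tip',tip,'tip-H',tip-H)
a=np.radians(9.8); u=np.array([np.cos(a),np.sin(a),0]); w=np.array([-np.sin(a),np.cos(a),0])
print('pred hole corners',proj(d,[H+10*(i*u+j*w) for i,j in ((1,1),(1,-1),(-1,-1),(-1,1))]).tolist())
h=cv2.cvtColor(d['img'],cv2.COLOR_RGB2HSV)
c=proj(d,H)[0]; print('H px',c); x,y=map(int,c)
np.set_printoptions(linewidth=300,threshold=5000); print(h[y-26:y+22:2,x-30:x+30:2,2])
E
```

```text
22.925 [454.24 296.26 197.41] psi -14.902804714517863 2.1927077537008426 [ 0.08 -0.82 -1.1 ] [-0.   -0.06  0.05]
tip-F [-49.56 577.04  22.81] px tip far corner [[311.6 236.9]] F [[1602.66 -206.54]] dot [[1723.59 -282.44]]
tip [453.84 296.34 100.41] tip-H [ 0.5   0.19 30.41]
pred hole corners [[290.98783503707233, 225.94086876803985], [319.9971444694931, 213.0420126853687], [332.98525314304277, 240.77445603989528], [304.4438497680595, 253.14961808157383]]
H px [312.1 233.4]
[[169 166 164 163 163 162 163 164 163 166 165 167 168 168 166 166 164 161 160 162 161 163 165 166 167 169 171 173 174 175]
 [166 164 163 162 163 164 165 165 167 167 167 167 165 164 162 162 161 160 161 161 164 167 168 171 172 173 174 175 177 178]
 [163 163 164 166 165 166 166 167 168 167 166 166 163 162 161 162 161 159 155 152 165 171 172 174 175 176 178 178 177 177]
 [163 165 166 166 168 168 169 168 167 166 164 161 163 162 163 158 152 146 140 146 163 174 174 177 177 177 177 176 175 175]
 [165 167 168 168 168 168 167 164 164 163 163 162 162 159 151 141 137 128 121 139 157 173 177 177 177 176 175 176 174 172]
 [169 1
[... 1630 characters left out ...]
131 124 128 132 130 125 123 125 131 131 127 125 128 137 147 150 150 150 160 162 162]
 [250 250 250 250 250 249 247 231 215 158 124 129 132 137 142 142 139 128 126 130 140 147 152 152 151 153 157 161 162 163]
 [250 250 249 249 249 249 249 242 227 195 131 129 134 137 145 142 139 130 141 151 154 151 153 155 159 162 162 163 164 166]
 [249 249 249 249 249 250 250 249 238 222 157 129 126 123 125 124 122 123 144 154 154 158 161 161 162 164 164 168 171 173]
 [249 249 249 250 251 251 251 252 246 230 187 128 118 118 119 117 116 116 123 150 160 162 163 164 166 169 172 175 177 177]
 [250 250 251 251 252 252 252 252 251 235 201 135 117 119 119 119 116 116 115 142 163 166 167 169 172 175 178 176 176 177]]
```

Emit:
send_rows([
  {"claw": 1.5, "delta_pos": [-0.05, 0, -2], "yaw": 0},
  {"claw": 1.5, "delta_pos": [-0.05, 0, -4], "yaw": 0},
  {"claw": 1.5, "delta_pos": [-0.05, 0, -6], "yaw": 0},
  {"claw": 1.5, "delta_pos": [-0.05, 0, -7.5], "yaw": 0},
  {"claw": 1.5, "delta_pos": [-0.05, 0, -8.5], "yaw": 0},
  {"claw": 1.5, "delta_pos": [-0.05, 0, -9], "yaw": 0},
  {"claw": 1.5, "delta_pos": [-0.05, 0, -9], "yaw": 0},
])

```text
t: 23.8
ee_pos: [453.5, 296.3, 106.8]
eef_rot: [-3.115, 0.407, -0.0]
contact_force: [0.1, -0.2, -0.7]
width: 23.3
finger_force: 78.6
```

Emit:
send_rows([
  {"claw": 1.5, "delta_pos": [0, 0, -0.12], "yaw": 0},
  {"claw": 1.5, "delta_pos": [0, 0, -0.2], "yaw": 0},
  {"claw": 1.5, "delta_pos": [0, 0, -0.2], "yaw": 0},
])

```text
t: 24.18
ee_pos: [453.5, 296.4, 105.0]
eef_rot: [-3.115, 0.407, -0.001]
contact_force: [-1.3, -0.7, 0.5]
width: 23.2
finger_force: 78.9
```

Seated within about a millimetre; release and rise.

Emit:
send_rows([
  {"claw": 3, "delta_pos": [0, 0, -0.03], "yaw": 0},
  {"claw": 4.5, "delta_pos": [0, 0, 0], "yaw": 0},
  {"claw": 7, "delta_pos": [0, 0, 0], "yaw": 0},
  {"claw": 7, "delta_pos": [0, 0, 0], "yaw": 0},
  {"claw": 7, "delta_pos": [0, 0, 2], "yaw": 0},
  {"claw": 7, "delta_pos": [0, 0, 6], "yaw": 0},
  {"claw": 7, "delta_pos": [0, 0, 12], "yaw": 0},
  {"claw": 7, "delta_pos": [0, 0, 14], "yaw": 0},
  {"claw": 7, "delta_pos": [0, 0, 14], "yaw": 0},
])

```text
t: 25.3
ee_pos: [453.7, 296.5, 245.8]
eef_rot: [-3.114, 0.406, -0.004]
contact_force: [0.6, 0.0, 0.0]
width: 70.1
finger_force: 0.0
```

Run:
```python
from h import *
np.set_printoptions(precision=2,suppress=True)
d=grab('wrist'); s=arm.read_state(); print(s['t'],s['ee_pos'],s['width'])
c=proj(d,[453.3,296.2,145])[0]; h=cv2.cvtColor(d['img'],cv2.COLOR_RGB2HSV); w=((h[...,1]<90)&(h[...,2]>190)).astype(np.uint8); k=np.zeros_like(w); cv2.circle(k,tuple(map(int,c)),18,1,-1); w&=k; o=cv2.inRange(h,(3,180,90),(16,255,255))
n,l,st,ce=cv2.connectedComponentsWithStats(w); print('px',c,[(ce[i],st[i,4],onz(d,ce[i],145)) for i in range(1,n) if st[i,4]>40])
# plate check from w17: yellow beside case end
e=dict(np.load('pics/w17.npz')); h=cv2.cvtColor(e['img'],cv2.COLOR_RGB2HSV); y=cv2.inRange(h,(12,120,60),(30,255,255))
yaw=np.radians(-7.8); ex=np.array([np.cos(yaw),np.sin(yaw),0]); ey=np.array([-ex[1],ex[0],0]); O=np.array([503.4,-280.7,0])+9*ex
for name in ('w4','w17'):
  e=dict(np.load('pics/%s.npz'%name)); h=cv2.cvtColor(e['img'],cv2.COLOR_RGB2HSV)
  for x in (-40,20,30):
    zt=81.7+x*.577; row=[]
    for yy in np.arange(-44,-90,-2.):
        u,v=np.round(proj(e,O+x*ex+yy*ey+[0,0,zt])[0]).astype(int)
        row.append('Y' if 0<=u<640 and 0<=v<480 and 10<h[v,u,0]<30 and h[v,u,1]>120 else '.')
    print(name,x,''.join(row))
```

```text
25.35 [453.24 296.27 244.23] 70.29777124924702
px [312.47 246.61] [(array([312. , 245.9]), np.int32(146), array([[453.78, 296.35, 145.  ]]))]
w4 -40 ....YYYYYYYYY..........
w4 20 .YYYYYYYYYYYY..........
w4 30 .YYYYYYYYYYYY..........
w17 -40 ....YYYYYYYY...........
w17 20 ....YYYYYYYY...........
w17 30 ....YYYYYYYY...........
```

Run:
```python
from h import *
yaw=np.radians(-7.8); ex=np.array([np.cos(yaw),np.sin(yaw),0]); ey=np.array([-ex[1],ex[0],0]); O=np.array([503.4,-280.7,0])+9*ex
for name in ('w4','w17'):
  e=dict(np.load('pics/%s.npz'%name)); h=cv2.cvtColor(e['img'],cv2.COLOR_RGB2HSV)
  for x in (-45,-30,-15,0,15,30,45):
    zt=81.7+x*.577; ys=np.arange(-46,-85,-.5); p=np.round(proj(e,[O+x*ex+q*ey+[0,0,zt] for q in ys])).astype(int)
    ok=(p[:,0]>=0)&(p[:,0]<640)&(p[:,1]>=0)&(p[:,1]<480); Y=[q for q,(u,v),k in zip(ys,p,ok) if k and 10<h[v,u,0]<30 and h[v,u,1]>120]
    print(name,x,(max(Y),min(Y)) if Y else None, int(ok.sum()))
```

```text
w4 -45 (np.float64(-52.5), np.float64(-68.5)) 78
w4 -30 (np.float64(-47.0), np.float64(-68.0)) 78
w4 -15 (np.float64(-47.5), np.float64(-67.5)) 78
w4 0 (np.float64(-54.0), np.float64(-67.5)) 78
w4 15 (np.float64(-46.0), np.float64(-68.0)) 78
w4 30 (np.float64(-46.0), np.float64(-68.0)) 78
w4 45 (np.float64(-46.0), np.float64(-68.0)) 78
w17 -45 (np.float64(-52.5), np.float64(-65.5)) 78
w17 -30 (np.float64(-52.5), np.float64(-65.0)) 78
w17 -15 (np.float64(-52.0), np.float64(-66.0)) 78
w17 0 (np.float64(-52.0), np.float64(-66.5)) 78
w17 15 (np.float64(-51.5), np.float64(-66.5)) 78
w17 30 (np.float64(-51.5), np.float64(-66.5)) 78
w17 45 (np.float64(-51.0), np.float64(-65.5)) 78
```

Emit:
send_rows([
  {"claw": 5, "delta_pos": [0, -4, 0], "yaw": 0},
  {"claw": 2, "delta_pos": [1, -10, 0], "yaw": 0},
  {"claw": 0, "delta_pos": [2, -16, 0], "yaw": 0},
  {"claw": 0, "delta_pos": [3, -22, 0], "yaw": 0},
  {"claw": 0, "delta_pos": [4, -28, 0], "yaw": 0},
  {"claw": 0, "delta_pos": [4.5, -34, 0], "yaw": 2},
  {"claw": 0, "delta_pos": [5, -40, 0], "yaw": 4},
  {"claw": 0, "delta_pos": [5, -46, 0], "yaw": 6},
  {"claw": 0, "delta_pos": [5, -52, 0], "yaw": 7},
  {"claw": 0, "delta_pos": [5, -58, -1], "yaw": 7},
])

```text
t: 26.6
ee_pos: [502.9, -285.5, 233.2]
eef_rot: [-3.133, 0.216, 0.002]
contact_force: [-0.0, 0.2, 0.9]
width: -0.2
finger_force: 0.0
```

Emit:
send_rows([
  {"claw": 0, "delta_pos": [0, -4.8, -1], "yaw": 0},
  {"claw": 0, "delta_pos": [0, -4.8, -2], "yaw": 0},
  {"claw": 0, "delta_pos": [0, -4.8, -2], "yaw": 0},
  {"claw": 0, "delta_pos": [0, -4.8, -2], "yaw": 0},
])

```text
t: 27.1
ee_pos: [503.6, -330.6, 214.7]
eef_rot: [-3.134, 0.214, 0.0]
contact_force: [0.1, -0.2, -1.2]
width: -0.1
finger_force: 0.0
```

```bash
python3 tip.py w19; python3 dot.py w19
python3 - <<'E'
from h import *
yaw=np.radians(-7.8); ex=np.array([np.cos(yaw),np.sin(yaw),0]); ey=np.array([-ex[1],ex[0],0]); O=np.array([503.4,-280.7,0])+9*ex
e=dict(np.load('pics/w19.npz')); h=cv2.cvtColor(e['img'],cv2.COLOR_RGB2HSV)
for x in (-45,-30,-15,0,15,30,45):
    zt=81.7+x*.577; ys=np.arange(-42,-80,-.5); p=np.round(proj(e,[O+x*ex+q*ey+[0,0,zt] for q in ys])).astype(int)
    Y=[q for q,(u,v) in zip(ys,p) if 10<h[v,u,0]<30 and h[v,u,1]>120]; print(x,max(Y),min(Y))
for x in (-30,30):
    p=np.round(proj(e,[O+x*ex+q*ey+[0,0,62+x*.577] for q in (-45,-70)])).astype(int); v=p[:,1].mean().astype(int); print(p.tolist(),[tuple(map(int,e['img'][v,u])) for u in range(p[0,0],p[0,0]+34)])
E
```

```text
27.15 [ 503.75 -330.72  215.1 ] psi -7.797114052863765 0.931659257528915 [ 0.19 -0.15  0.85] [-0.02 -0.05 -0.01]
tip-F [ -0.12 -50.07  40.5 ] px tip far corner [[311.77 236.74]] F [[236.25 237.67]] dot [[234.09 217.05]]
red [263.5 233. ] 12 r 18.694940100155204 cam 1.3403307242489062
-45 -52.0 -64.0
-30 -52.0 -64.0
-15 -51.5 -63.5
0 -51.5 -63.5
15 -51.0 -63.5
30 -50.5 -63.0
45 -51.0 -63.0
[[306, 251], [339, 251]] [(202, 223, 227), (202, 223, 227), (201, 222, 226), (200, 222, 225), (194, 218, 221), (179, 200, 203), (169, 181, 178), (162, 162, 143), (148, 136, 95), (138, 119, 59), (137, 116, 50), (136, 116, 51), (136, 116, 51), (135, 115, 50), (135, 115, 50), (135, 115, 50), (135, 115, 49), (135, 116, 49), (134, 115, 48), (135, 116, 49), (135, 117, 48), (136, 117, 48), (136, 117, 49), (135, 118, 48), (136, 118, 48), (135, 117, 48), (134, 122, 58), (130, 141, 91), (117, 167, 128), (111, 184, 148), (110, 188, 155), (108, 187, 153), (110, 189, 154), (113, 190, 157)]
[[304, 179], [344, 179]] [(120, 136, 138), (120, 135, 138), (121, 135, 137), (121, 134, 138), (120, 135, 137), (118, 132, 135), (112, 127, 129), (107, 122, 122), (107, 115, 103), (123, 113, 71), (130, 110, 44), (132, 110, 39), (132, 111, 40), (132, 111, 39), (130, 110, 36), (131, 112, 38), (131, 111, 37), (133, 112, 39), (132, 112, 38), (132, 111, 38), (133, 112, 39), (133, 112, 39), (133, 112, 38), (132, 112, 39), (133, 112, 40), (132, 112, 38), (133, 113, 39), (133, 114, 38), (133, 114, 38), (133, 113, 37), (134, 114, 39), (133, 117, 44), (129, 131, 72), (123, 159, 112)]
```

```bash
python3 -c "
from workcell import arm
print(arm.hand_in())"
```

```text
the job is handed in; nothing more can be done
None
```

The job is handed in: the end plate is drawn fully home against the case, the cam disc is at its clockwise stop (about 1.35 rad), and the driver is standing back in its stand, all confirmed from wrist-camera measurements before hand-in.

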